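Find the thread gauge leaf that fits the spindle

TASK

Find out which gauge leaf fits the thread of the spindle under the guide: take the leaves from the rack one at a time, lower each comb-down through the guide and feel gently along the thread, without forcing it (the thread must not be pressed harder than 40 N), whether its teeth drop fully home. Leave the leaf that fits standing in the guide near its middle, fully home in the thread and let go, with the other two upright in slots of the rack; leave everything else on the bench alone.

Things in the scene. Friction and masses are not known exactly. Their poses are not given: they have to be found in the camera images.
- stand: blue plate fixed to the table, 225 (x) x 190 (y) x 10 mm. Origin: on the table below the guide's middle; z up. Guide: two plates along y, 9 mm gap at x = 0, from z = 51 to 80 mm, y = -75 to 75, flared to a 28 mm mouth at z = 90. End posts at y = +-81, up to z = 82. The spindle to check lies below the gap along y; spares lie at x = 85 and 145. A leaf let go in the gap stays upright
- thread_top (a point): point on the stand above its origin, 42 mm over the table: level of the groove bottoms at the top of the checked spindle; y along the thread. A leaf goes in with its y along this y. If the pitch fits and teeth meet grooves (to about 1.5 mm along y) it drops until its tips (origin) are at this level: fully home. Otherwise it rides on the crests, 6 mm higher, at this or any place
- rack: leaf rack fixed to the table: wooden base 200 (x) x 110 (y) x 10 mm, three upright aluminium slots along y, 65 mm apart in x. Origin: on the table below its middle. Slots 9 mm wide (x), 84 mm long (y), floor 10 mm and walls 42 mm over the table, flared to 28 mm width at 52 mm
- slot_near (a point): middle of the floor of the rack's first (rack x = -65 mm) slot, 10 mm above the table; axes as the rack's; a leaf stored there has its origin at this point
- slot_mid (a point): middle of the floor of the rack's middle slot, 10 mm above the table; axes as the rack's; a leaf stored there has its origin at this point
- slot_far (a point): middle of the floor of the rack's third (rack x = +65 mm) slot, 10 mm above the table; axes as the rack's; a leaf stored there has its origin at this point
- leaf_a: gauge leaf, 0.2 kg, upright in a rack slot, comb down and hidden. Steel plate 6 mm thick (x), 76 long (y), z = 6.5 to 56.5 mm; black grip tab on top 10 (x) x 30 (y), z = 56.5 to 96.5. Below: square teeth 3.5 mm wide (y), 6.5 deep. Origin: middle of the tooth tips. Pitch 10 mm (7 teeth), 11.5 (6) or 13 (5), another on each leaf; which has which is not told, and any may fit
- leaf_b: another gauge leaf, the same as leaf_a in all but the pitch of its teeth; origin in the middle of the tooth tips, x across its thickness, y along it, z up; starts upright in another rack slot, its y along the slot
- leaf_c: another gauge leaf, the same as leaf_a in all but the pitch of its teeth; origin in the middle of the tooth tips, x across its thickness, y along it, z up; starts upright in another rack slot, its y along the slot
- spindle_p: steel spindle fixed on the stand along its y: thread 36 mm outside diameter, 120 long, grooves 6 deep, 6.5 wide at the crests, 5 at the bottom; axis 30 mm over the table, plain 36 mm ends. Pitch 10, 11.5 or 13 mm, another on each spindle; which has which and where grooves fall is not told. Origin: table level below its middle. The one at the stand's origin is to be checked
- spindle_q: another spindle, the same as spindle_p in all but its thread pitch; origin at table level below its middle, y along its axis; lies under the guide or in one of the two spare places behind it
- spindle_r: another spindle, the same as spindle_p in all but its thread pitch; origin at table level below its middle, y along its axis; lies under the guide or in one of the two spare places behind it
- nut: loose steel hex nut, 42 mm across flats, 24 mm high; leave alone. Origin under its centre
- bearing: loose steel ring, 62 mm outside, 18 mm high; leave alone
- wrench: loose wrench lying along its x; leave alone
- hammer: loose hammer lying along its x; leave alone
- tin: closed grey tin, 74 mm diameter, 100 mm high; leave alone
- brush: loose brush lying along its x; leave alone
- flange: turned steel flange, 100 mm diameter, 35 mm high; leave alone
Mind the look-alikes: they are no part of the job. Leave any blue or yellow look-alike of the leaf_c alone.

How it is judged:
At the end, for the whole second after the job is handed in: One leaf upright (0.14 rad) in the guide, origin 39 to 44 mm over the table, within 6 mm of the guide's mid-plane and 25 mm of its middle along the thread; the other two each within 12 mm of a rack slot's floor point, upright (0.2 rad); all at rest (((z of leaf_a in the frame of stand between 0.039 and 0.044 m and x of leaf_a in the frame of stand between -0.006 and 0.006 m and y of leaf_a in the frame of stand between -0.025 and 0.025 m and angle between leaf_a's own z axis and vertical below 0.14 rad and (distance between leaf_b and slot_near below 0.012 m or distance between leaf_b and slot_mid below 0.012 m or distance between leaf_b and slot_far below 0.012 m) and angle between each of leaf_b, leaf_c's own z axis and vertical below 0.2 rad and (distance between leaf_c and slot_near below 0.012 m or distance between leaf_c and slot_mid below 0.012 m or distance between leaf_c and slot_far below 0.012 m)) or (z of leaf_b in the frame of stand between 0.039 and 0.044 m and x of leaf_b in the frame of stand between -0.006 and 0.006 m and y of leaf_b in the frame of stand between -0.025 and 0.025 m and angle between leaf_b's own z axis and vertical below 0.14 rad and (distance between leaf_a and slot_near below 0.012 m or distance between leaf_a and slot_mid below 0.012 m or distance between leaf_a and slot_far below 0.012 m) and angle between each of leaf_a, leaf_c's own z axis and vertical below 0.2 rad and (distance between leaf_c and slot_near below 0.012 m or distance between leaf_c and slot_mid below 0.012 m or distance between leaf_c and slot_far below 0.012 m)) or (z of leaf_c in the frame of stand between 0.039 and 0.044 m and x of leaf_c in the frame of stand between -0.006 and 0.006 m and y of leaf_c in the frame of stand between -0.025 and 0.025 m and angle between leaf_c's own z axis and vertical below 0.14 rad and (distance between leaf_a and slot_near below 0.012 m or distance between leaf_a and slot_mid below 0.012 m or distance between leaf_a and slot_far below 0.012 m) and angle between each of leaf_a, leaf_b's own z axis and vertical below 0.2 rad and (distance between leaf_b and slot_near below 0.012 m or distance between leaf_b and slot_mid below 0.012 m or distance between leaf_b and slot_far below 0.012 m))) and linear speed of each of leaf_a, leaf_b, leaf_c below 0.02 m/s); the robot touches nothing.
It fails at once if a spindle is pressed or struck with more than 45 N (contact force between any of spindle_p, spindle_q, spindle_r and anything else above 45 N).
It fails at once if a bystander (nut, bearing, wrench, hammer, tin, brush, flange) is shifted by more than 25 mm (distance of any of nut, bearing, wrench, hammer, tin, brush, flange from where it was at the start of the episode above 0.025 m).
It also fails if it takes over 72 s, if anything falls off the work surface, if the arm or the gripper's body presses on something with over 40 N, if the wrist force passes 120 N, or if a joint passes its speed limit or range.

ROBOT

A 7-joint arm with a two-finger parallel gripper is mounted at the origin on the work surface. World frame = base frame: x ahead of the robot, y to its left, z up, the work surface at z = 0. Lengths are in m, angles in rad, forces in N, time in s.
With the tool pointing down it reaches from about 0.375 to 0.925 m from the base axis. Payload 3.1 kg.
Tool frame: the origin (TCP) lies midway between the tips of the shut fingers; the grasp point (between the pads) lies 19 mm behind it; z points along the fingers, y is the direction in which the jaws open and shut (so a half turn about z gives the same grasp; the last joint's range is limited). The gripper opens to 85 mm and grips with 20 to 120 N. Pads are 22 mm wide; open, the fingers measure 114 mm over their backs; the gripper's body (76 mm by 85 mm) begins 54 mm behind the grasp point. The pads swing forward as they close: fully open they stand 13 mm farther back than shut.
Start: joints at [1.062, 0.383, 0.044, 1.598, -0.018, 1.161, -0.05], TCP at [0.26, -0.596, 0.231] pointing down, gripper open.
Joint ranges: [-2.61, 2.61], [-0.41, 2.15], [-1.48, 1.57], [0, 2.5], [-1.57, 4.71], [0.05, 1.97], [-2.85, 2.85]. Speed limits (rad/s): [2.79, 2.79, 3.14, 3.14, 3.14, 3.14, 3.14].

INTERFACE

Orientations are given as a unit quaternion [w, x, y, z].
In Python, from plant import move_ptp, line_to, move_joints, grip, dwell, inverse_kinematics, read_camera, calibration, PlanningError, finish_job, current_clock, current_joints, current_dq, current_tau, current_tool_pos, current_tool_rot, current_force, current_ft_torque, current_gripper_width gives the robot as it stands. Calls block until the motion is done:
- move_ptp(position, orientation): joint-space move of the TCP to a pose.
- line_to(position, frame=None, max_speed=0.15, f_stop=None): straight line of the TCP; frame=None keeps the orientation; max_speed is the mean speed in m/s. With f_stop (N) it stops when the force on the tool has changed by that much, and returns True; else False.
- move_joints(angles): joint-space move.
- grip(opening, newtons=None): finger opening in m; newtons is the grip in N (None keeps the last); returns when the fingers have stopped.
- dwell(seconds).
- inverse_kinematics(position, orientation): joint angles nearest the present ones, or None.
- read_camera(name): name is "scene" or "side" or "wrist"; returns (picture, depth): 384x512x3 uint8, red, green, blue; 384x512 float32, m along the optical axis (not along the pixel's ray), 0 where there is no reading.
- calibration(name): a dict with "vertical_fov" (degrees; the focal length in pixels is half the picture's height over the tangent of half this angle, whatever the lens; pixels are square), "cx", "cy" (the principal point, pixels), "world_from_camera" (4x4, takes a point from camera to world coordinates); the wrist camera has in their place "mount" (4x4, takes a point from camera to tool coordinates, whose origin is the TCP and whose axes are the flange's). Camera axes: x right, y up, looking along -z (the intrinsics and any distortion apply to the point x, -y, -z); pixel columns grow to the right and rows downward; lengths in m; the calibration is good to about 2 mm. The wrist camera is an equidistant fisheye: a pixel r from the principal point sees the ray r / f radians off the axis. A picture is of the moment at which its call begins: read the wrist's pose just before it. calibration takes no time and is no camera call.
A pose or a line that the arm cannot do raises PlanningError and nothing moves.
- finish_job(): hands the job in, once; it reports no verdict.
Readings, each from a call of its own:
- current_clock(): time.
- current_joints(): joint angles.
- current_dq(): joint speeds.
- current_tau(): joint torques, N m.
- current_tool_pos(): TCP position.
- current_tool_rot(): TCP orientation.
- current_force(): force on the tool from outside, world axes, zero at the start.
- current_ft_torque(): the same for the moment, N m.
- current_gripper_width(): finger opening in m.
Only numpy, scipy, OpenCV 4.12 (cv2) and the standard library are available. Lean on these libraries where they do the work, as an engineer would, in place of code of your own. Each camera call takes 0.05 s, during which the arm holds its last target.

## Working session

There is one attempt and no reset: what is moved stays moved. The work goes in short steps, each a Python script; the robot and the scene stay as the last script left them, time stands still between calls to the robot, and variables do not carry over. Pictures are saved under pics/ and viewed, and the job is handed in when it is done.

```bash
ls; mkdir -p pics; python3 - <<'E'
from plant import *
import cv2,numpy as np
print(current_clock(),current_tool_pos(),current_tool_rot(),current_gripper_width())
for n in ["scene","side","wrist"]:
    p,d=read_camera(n); cv2.imwrite(f"pics/{n}0.png",p[:,:,::-1]); np.savez(f"{n}0.npz",p=p,d=d)
    c=calibration(n); print(n,{k:(np.round(v,4).tolist() if hasattr(v,'__len__') else v) for k,v in c.items()})
E
```

```text
pics
0.0 [ 0.25918297 -0.59504134  0.22985739] [-1.30141147e-03  9.78974039e-01  2.03980461e-01 -3.28643845e-04] 0.08534580471262902
scene {'vertical_fov': 51.20068633539115, 'cx': 252.84989274864722, 'cy': 185.56323701101283, 'world_from_camera': [[-0.2189, -0.7834, 0.5817, 1.2935], [0.9758, -0.1756, 0.1306, 0.1503], [-0.0002, 0.5961, 0.8029, 1.1056], [0.0, 0.0, 0.0, 1.0]]}
side {'vertical_fov': 45.70817338290563, 'cx': 255.65667023277928, 'cy': 195.0737653773319, 'world_from_camera': [[-0.9305, 0.2941, -0.2184, 0.205], [-0.3659, -0.7154, 0.5952, 0.9579], [0.0188, 0.6337, 0.7733, 1.3325], [0.0, 0.0, 0.0, 1.0]]}
wrist {'vertical_fov': 65.70646984690485, 'cx': 252.49680576842442, 'cy': 189.2234258641204, 'mount': [[-0.0011, 0.9573, 0.2891, 0.0736], [1.0, 0.0009, 0.0008, 0.0012], [0.0005, 0.2891, -0.9573, -0.1425], [0.0, 0.0, 0.0, 1.0]]}
```

View pics/scene0.png

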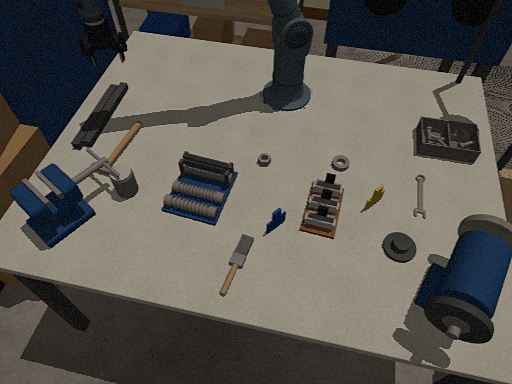

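View pics/side0.png

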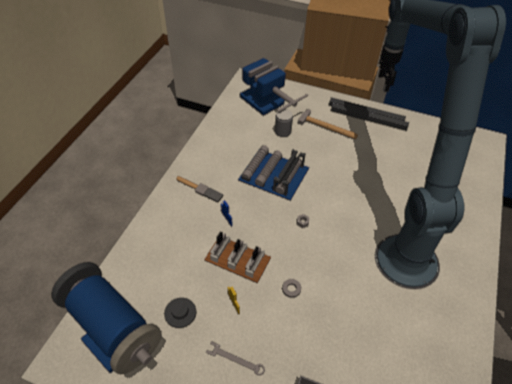

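View pics/wrist0.png

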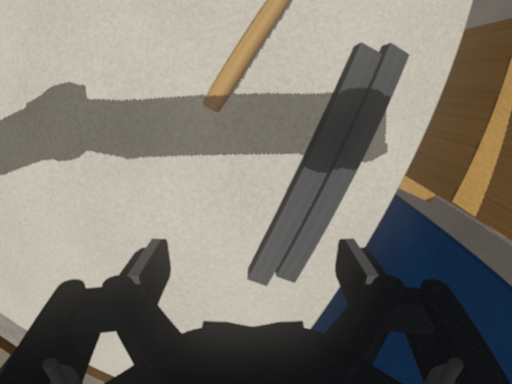

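Scene: blue stand with guide at about (205,185), rack with three black-tabbed leaves at (322,205). The blue (275,222) and yellow (373,198) things are the look-alikes. Next I'll enlarge the stand and rack.

```bash
python3 - <<'E'
import cv2,numpy as np
a=cv2.imread("pics/scene0.png");b=cv2.imread("pics/side0.png")
s=a[140:250,150:390]; cv2.imwrite("pics/c1.png",cv2.convertScaleAbs(cv2.resize(s,None,fx=3.3,fy=3.3,interpolation=cv2.INTER_CUBIC),alpha=1.5))
s=b[140:290,190:320]; cv2.imwrite("pics/c2.png",cv2.convertScaleAbs(cv2.resize(s,None,fx=4,fy=4,interpolation=cv2.INTER_CUBIC),alpha=1.5))
E
cat > h.py <<'E'
from plant import *
import numpy as np,cv2
from scipy.spatial.transform import Rotation as R
def cloud(cal,d,fish=False):
    h,w=d.shape; f=h/2/np.tan(np.radians(cal["vertical_fov"])/2)
    v,u=np.mgrid[0:h,0:w]
    P=np.stack([(u-cal["cx"])/f*d,-(v-cal["cy"])/f*d,-d,np.ones_like(d)],-1)
    return (P@np.array(cal["world_from_camera"]).T)[...,:3]
def ray(cal,u,v):
    f=192/np.tan(np.radians(cal["vertical_fov"])/2); M=np.array(cal["world_from_camera"])
    return M[:3,3],M[:3,:3]@np.array([(u-cal["cx"])/f,-(v-cal["cy"])/f,-1])
def onplane(cal,u,v,z):
    o,r=ray(cal,u,v); return o+r*(z-o[2])/r[2]
E
python3 - <<'E'
from h import *
for n in ["scene","side"]:
    D=np.load(n+"0.npz");p=D["p"].astype(int);d=D["d"]
    W=cloud(calibration(n),d)
    z=W[...,2]; ok=d>0
    print(n, "table z med",np.median(z[ok&(abs(z)<.03)]))
    hsv=cv2.cvtColor(D["p"],cv2.COLOR_RGB2HSV)
    on=ok&(W[...,0]>.3)&(W[...,0]<1.0)&(abs(W[...,1])<.6)
    blue=((hsv[...,0]>100)&(hsv[...,0]<130)&(hsv[...,1]>130)&on).astype(np.uint8)
    br=((hsv[...,0]>3)&(hsv[...,0]<18)&(hsv[...,1]>120)&on&(z<.03)).astype(np.uint8)
    for nm,m in (("blue",blue),("wood",br)):
        k,l,s,c=cv2.connectedComponentsWithStats(m)
        for i in range(1,k):
            if s[i,4]>60: print(nm,s[i],c[i].round(1),np.median(W[l==i],0).round(3))
    dark=((hsv[...,2]<45)&on&(z>.07)&(z<.15)).astype(np.uint8)
    k,l,s,c=cv2.connectedComponentsWithStats(dark)
    for i in range(1,k):
        if s[i,4]>8: print("dark",s[i],c[i].round(1),np.median(W[l==i],0).round(3),W[l==i][:,2].max())
E
```

```text
scene table z med 0.0003327718807288882
blue [  26  166   69   82 2171] [ 60.3 208.3] [ 0.768 -0.562  0.1  ]
blue [ 162  172   76   53 1074] [200.6 196.6] [ 0.589 -0.187  0.01 ]
blue [267 208  19  25 221] [275.9 219.6] [0.641 0.077 0.046]
blue [ 415  231   74   82 2955] [460.8 274.1] [0.782 0.56  0.21 ]
wood [108 121  34  45 210] [123.7 143.2] [ 0.427 -0.532  0.021]
wood [300 182  44  57 490] [319.9 219. ] [0.613 0.209 0.01 ]
wood [220 264  17  31 124] [228.3 279.6] [ 0.851 -0.022  0.018]
dark [179 153  54  19 302] [205.8 162.4] [ 0.489 -0.188  0.079] 0.09449202547737579
dark [224 173   6   5  13] [226.1 175.2] [ 0.528 -0.111  0.075] 0.08840582215941462
dark [325 173  11  11  79] [330.1 178. ] [0.477 0.22  0.094] 0.10940125205107509
dark [111 179  18   8  45] [119.4 183.2] [ 0.637 -0.434  0.081] 0.0943111067394986
dark [ 31 188  52  40 610] [ 58.5 207.9] [ 0.762 -0.561  0.114] 0.149871432971458
dark [321 189  11  11  92] [326.2 193.7] [0.541 0.214 0.094] 0.10889316299390639
dark [317 205  11  11  90] [322.1 210.2] [0.606 0.209 0.095] 0.11004212689035675
dark [424 308  25  25 234] [43
[... 415 characters left out ...]
774 0.577 0.216]
wood [306 117  51  21 221] [332.  127.4] [ 0.41  -0.523  0.019]
wood [177 177  20  11  70] [186.6 182.1] [ 0.844 -0.015  0.016]
wood [205 241  65  41 736] [239.9 261.9] [0.517 0.231 0.008]
dark [243  74  31  24 168] [254.3  85.2] [ 0.792 -0.555  0.12 ] 0.14984868566457066
dark [283 158  15  22  52] [290.4 168.8] [ 0.484 -0.166  0.085] 0.09291627720681661
dark [283 183   5   4  10] [285.1 184. ] [ 0.48  -0.099  0.075] 0.08167040335830933
dark [217 233   6  12  49] [219.3 238.6] [0.598 0.219 0.092] 0.10902525661444518
dark [234 240   6  13  44] [236.9 245.8] [0.533 0.224 0.097] 0.10656329489639416
dark [252 248   6  12  42] [254.8 253.6] [0.469 0.232 0.097] 0.11128393910358048
```

View pics/c1.png

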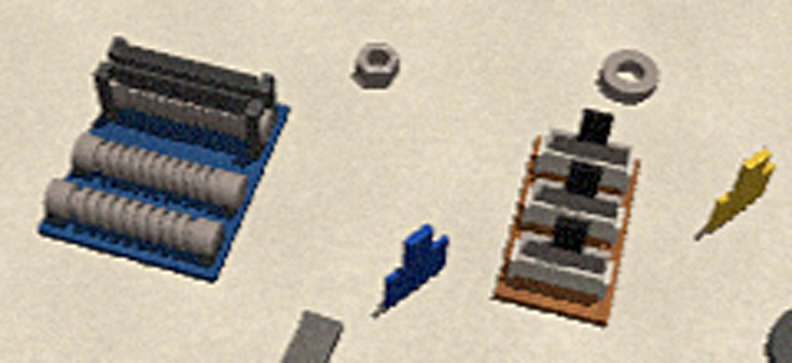

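View pics/c2.png

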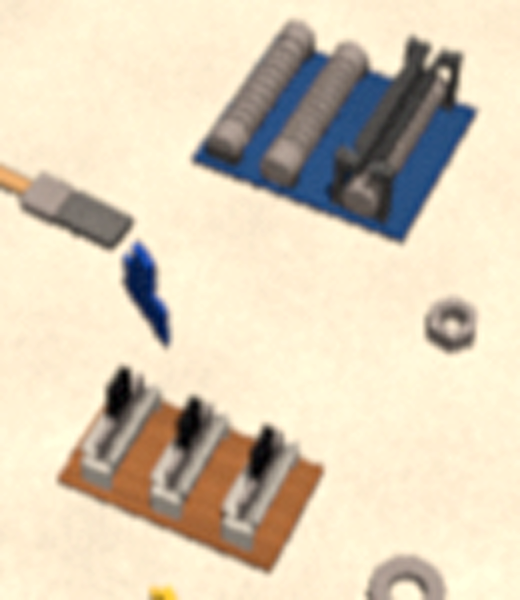

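The crops show the guide with its spindle at the robot's side of the stand, spares behind it. Three grey plates with black tabs stand in the rack slots: these are the leaves. The blue and yellow plates lie loose on the table and are the decoys. Now the coarse poses.

```bash
python3 - <<'E'
from h import *
for n in ["scene","side"]:
    D=np.load(n+"0.npz");d=D["d"];W=cloud(calibration(n),d);z=W[...,2]
    hsv=cv2.cvtColor(D["p"],cv2.COLOR_RGB2HSV)
    on=(d>0)&(W[...,0]>.35)&(W[...,0]<.8)&(W[...,1]<.35)
    blue=(hsv[...,0]>100)&(hsv[...,0]<130)&(hsv[...,1]>130)&on&(W[...,1]<0)&(W[...,1]>-.35)&(abs(z-.01)<.012)
    wood=(hsv[...,0]>3)&(hsv[...,0]<18)&(hsv[...,1]>120)&on&(W[...,1]>.1)&(abs(z-.01)<.012)
    for nm,m in (("stand",blue),("rack",wood)):
        m=cv2.morphologyEx(m.astype(np.uint8),cv2.MORPH_OPEN,np.ones((2,2)))>0
        r=cv2.minAreaRect(W[m][:,:2].astype(np.float32)); print(n,nm,np.round(r[0],4),np.round(r[1],4),r[2])
    g=on&(W[...,1]<0)&(W[...,1]>-.35)&(z>.07)&(z<.1)
    r=cv2.minAreaRect(W[g][:,:2].astype(np.float32)); print(n,"guide",np.round(r[0],4),np.round(r[1],4),r[2])
    lf=on&(W[...,1]>.12)&(z>.07)&(z<.12)
    k,l,s,c=cv2.connectedComponentsWithStats(lf.astype(np.uint8))
    for i in range(1,k):
        if s[i,4]>8:
            r=cv2.minAreaRect(W[l==i][:,:2].astype(np.float32)); print(n,"tab",np.round(r[0],4),np.round(r[1],4),r[2],W[l==i][:,2].max())
def q(yaw): # tool down, tool x at yaw
    return [0,np.cos(yaw/2),np.sin(yaw/2),0]
for p in ([.48,-.18,.25],[.54,.22,.25],[.47,.22,.07],[.6,.21,.07]):
    for yaw in (np.pi/2-.1,-np.pi/2-.1): 
        print(p,yaw,np.round(inverse_kinematics(p,q(yaw)),2) if inverse_kinematics(p,q(yaw)) is not None else None)
E
```

```text
scene stand [ 0.9066 -0.0921] [0.8787 0.2482] 16.29696273803711
scene rack [0.8779 0.1924] [0.1089 0.8351] 85.75511932373047
scene guide [ 0.4952 -0.1928] [0.1777 0.0588] 84.92176055908203
scene tab [0.473  0.2185] [0.0304 0.0157] 79.00984954833984 0.10940125205107509
scene tab [0.5391 0.2143] [0.0296 0.0141] 80.53072357177734 0.10889316299390639
scene tab [0.6035 0.2094] [0.0294 0.0134] 80.05708312988281 0.11004212689035675
side stand [0.4478 0.3465] [0.2503 1.2916] 10.688597679138184
side rack [0.4276 0.5734] [0.2121 0.8628] 16.259628295898438
side guide [ 0.4924 -0.1876] [0.1837 0.0574] 85.06196594238281
side tab [0.6011 0.2146] [0.0327 0.0133] 83.71649169921875 0.11215399127898218
side tab [0.5358 0.2141] [0.0432 0.0118] 85.73841094970703 0.10767291055031136
side tab [0.4716 0.2247] [0.0321 0.0104] 85.45098876953125 0.11128393910358048
[0.48, -0.18, 0.25] 1.4707963267948965 [ 0.64  0.13 -0.39  1.89  0.05  1.14  0.13]
[0.48, -0.18, 0.25] -1.6707963267948966 [-0.92  0.33  1.42  1.94 -0.36  1.17 -2.6 ]
[0.54, 0.22, 0.25] 1.4707963267948965 [ 0.35  0.42 -1.01  1.71  0.37  1.23 -0.85]
[0.54, 0.22, 0.25] -1.6707963267948966 [ 0.49  0.53 -1.24  1.7   0.52  1.29  2.18]
[0.47, 0.22, 0.07] 1.4707963267948965 [ 0.33  0.58 -1.01  2.    0.63  0.92 -1.12]
[0.47, 0.22, 0.07] -1.6707963267948966 [ 0.48  0.76 -1.25  1.99  0.85  1.05  1.87]
[0.6, 0.21, 0.07] 1.4707963267948965 [ 0.2   0.69 -0.8   1.72  0.58  0.99 -0.92]
[0.6, 0.21, 0.07] -1.6707963267948966 [ 0.45  0.97 -1.25  1.7   0.98  1.23  1.99]
```

```bash
cat >> h.py <<'E'
def q(yaw): return [0,float(np.cos(yaw/2)),float(np.sin(yaw/2)),0]
def wristcal():
    c=calibration("wrist"); w,x,y,z=current_tool_rot()
    T=np.eye(4); T[:3,:3]=R.from_quat([x,y,z,w]).as_matrix(); T[:3,3]=current_tool_pos()
    return c,T@np.array(c["mount"])
def wray(c,M,u,v):
    f=192/np.tan(np.radians(c["vertical_fov"])/2)
    dx,dy=np.asarray(u,float)-c["cx"],np.asarray(v,float)-c["cy"]; r=np.hypot(dx,dy)+1e-9; th=r/f
    dc=np.stack([np.sin(th)*dx/r,-np.sin(th)*dy/r,-np.cos(th)],-1)
    return M[:3,3],dc@M[:3,:3].T
def wplane(c,M,u,v,z):
    o,r=wray(c,M,u,v); return o+r*((z-o[2])/r[...,2])[...,None]
def wcloud(c,M,d):
    v,u=np.mgrid[0:384,0:512]; o,r=wray(c,M,u,v)
    zc=-(r@M[:3,:3])[...,2]; return o+r*(d/zc)[...,None]
def wshot(name):
    c,M=wristcal(); p,d=read_camera("wrist")
    cv2.imwrite(f"pics/{name}.png",p[:,:,::-1]); np.savez(name+".npz",p=p,d=d,M=M); return c,M,p,d
E
python3 - <<'E'
from h import *
move_ptp([.487,-.19,.24],q(np.pi/2-.087)); print(current_clock(),current_tool_pos())
wshot("w1")
E
```

```text
1.85 [ 0.48640513 -0.19245604  0.23985791]
```

View pics/w1.png

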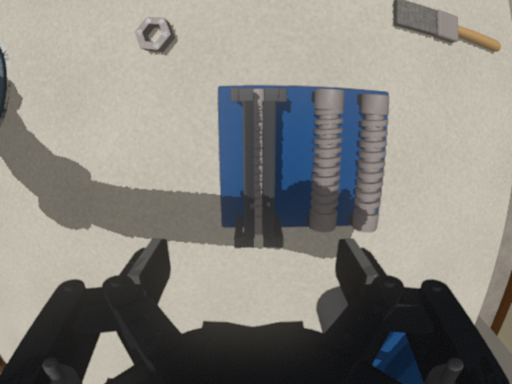

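The wrist view shows the guide at cols 235–285, rows 88–247, with the gap and thread at col 260. I'll measure the guide and plate here.

```bash
python3 - <<'E'
from h import *
D=np.load("w1.npz");p,d,M=D["p"],D["d"],D["M"];c=calibration("wrist")
W=wcloud(c,M,d);z=W[...,2]
v,u=np.mgrid[0:384,0:512]; box=(u>200)&(u<400)&(v>80)&(v<250)&(d>0)
print("table",np.median(z[(u>200)&(u<400)&(v>55)&(v<80)]))
hsv=cv2.cvtColor(p,cv2.COLOR_RGB2HSV)
pl=box&(abs(z-.01)<.008)&(hsv[...,0]>100)&(hsv[...,0]<130)&(hsv[...,1]>120)
r=cv2.minAreaRect(W[pl][:,:2].astype(np.float32));print("plate",r)
g=box&(z>.084)&(z<.1)
r=cv2.minAreaRect(W[g][:,:2].astype(np.float32));print("guide top",r,g.sum())
pts=W[g][:,:2]
g2=box&(z>.07)&(z<.1)&(u<300)
r=cv2.minAreaRect(W[g2][:,:2].astype(np.float32));print("guide+posts",r)
# gap: per row, low pixels between tops
for row in range(90,247,10):
    s=slice(236,288); print(row,' '.join('%d'%(1000*x) for x in z[row,s]))
E
python3 - <<'E'
import cv2
a=cv2.imread("pics/w1.png")[80:255,210:400]
cv2.imwrite("pics/w1c.png",cv2.convertScaleAbs(cv2.resize(a,None,fx=3.4,fy=3.4,interpolation=cv2.INTER_CUBIC),alpha=1.6))
E
```

```text
table -4.349019529417686e-05
plate ((0.5542981028556824, -0.19836854934692383), (0.1850968301296234, 0.21894891560077667), 84.98361206054688)
guide top ((0.49298492074012756, -0.19391724467277527), (0.14927150309085846, 0.03264936804771423), 85.08025360107422) 2160
guide+posts ((0.49309486150741577, -0.1939242035150528), (0.1759958118200302, 0.05619199573993683), 84.93537139892578)
90 82 81 82 79 80 382 80 81 78 79 79 79 80 78 79 80 79 45 47 47 47 47 48 47 47 46 47 47 73 79 80 78 80 80 80 80 78 81 81 81 79 80 79 81 81 81 81 80 81 82 81 9
100 81 82 81 80 80 79 80 79 81 78 80 80 80 79 78 79 80 45 48 47 48 46 46 48 47 47 46 46 74 80 78 80 79 78 79 80 80 80 80 79 80 79 79 81 81 80 82 82 81 82 81 9
110 10 10 9 9 8 9 88 88 90 90 88 86 85 84 84 82 81 80 41 42 40 42 42 41 41 42 41 74 80 81 82 84 85 85 87 88 90 90 89 7 10 9 9 10 11 10 10 9 10 10 8 9
120 9 9 10 10 9 9 88 88 91 89 89 87 85 85 83 82 82 80 40 43 40 41 42 42 42 39 42 78 80 81 82 83 86 85 87 88 89 90 89 88 9 11 9 10 10 9 9 8 8 10 10 10
130 10 11 8 10 9 10 10 89 91 89 87 87 85 86 84 84 80 81 80 42 41 41 42 41 42 42 42 79 80 81 83 83
[... 1017 characters left out ...]
 46 49 47 47 46 47 58 79 81 82 83 84 86 86 87 88 90 88 88 8 9 10 10 11 8 9 9 9 10 9 9 10
210 9 10 9 9 10 10 10 10 88 91 91 87 86 86 85 83 81 80 79 42 41 42 41 43 41 41 59 80 81 82 83 84 86 86 88 90 89 90 9 9 9 9 9 10 9 10 9 10 10 9 10 10
220 30 31 29 30 29 30 29 10 90 90 90 89 87 87 84 83 82 81 80 46 47 47 46 47 47 48 62 79 82 83 83 85 85 87 89 89 90 89 31 30 30 30 30 29 10 9 10 9 10 10 9 10
230 63 63 63 64 63 61 36 0 88 90 89 87 87 86 84 82 83 80 79 47 47 47 46 47 46 46 62 80 80 81 83 86 87 86 87 89 89 89 43 60 63 63 63 63 63 62 0 0 -1 0 -1 -1
240 82 81 82 81 81 78 79 79 88 89 88 88 86 79 80 79 79 81 0 -1 -1 0 0 0 0 0 0 70 78 79 80 79 80 87 88 90 88 89 80 79 79 81 81 82 81 81 81 81 -1 0 0 0
```

View pics/w1c.png

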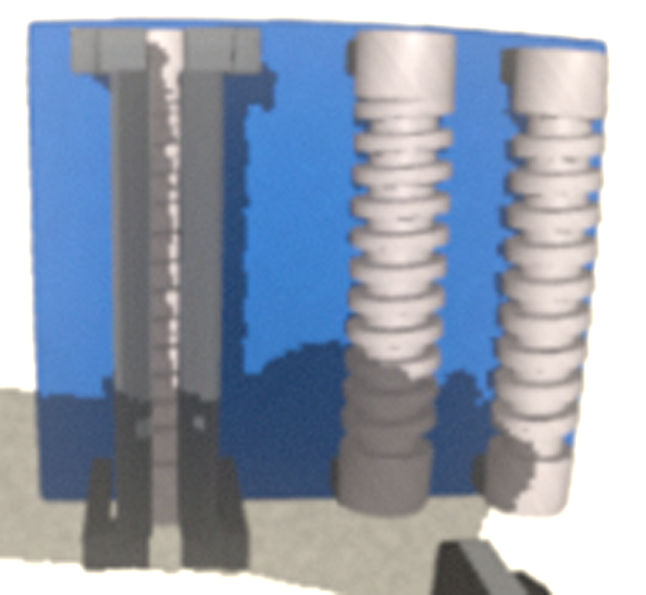

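```bash
python3 - <<'E'
from h import *
D=np.load("w1.npz");p,d,M=D["p"],D["d"],D["M"];c=calibration("wrist")
W=wcloud(c,M,d);z=W[...,2]
o=np.array([.4931,-.1939]); a=np.radians(85.0); ey=np.array([np.cos(a),np.sin(a)]); ex=np.array([ey[1],-ey[0]])
L=W[...,:2]-o; X=L@ex; Y=L@ey
m=(abs(X)<.004)&(z>.035)&(z<.052)&(abs(Y)<.075)&(d>0)
ys=Y[m]*1000; zs=z[m]*1000
for lo in np.arange(-75,75,1.0):
    k=(ys>=lo)&(ys<lo+1)
    if k.sum(): print('%d:%.1f'%(lo,np.mean(zs[k])),end=' ')
print()
gr=(zs<44.5).astype(float); sel=abs(ys)<58
for P in (10,11.5,13):
    s=(np.exp(2j*np.pi*ys[sel]/P)*(gr[sel]-gr[sel].mean())).mean(); print(P,abs(s),np.angle(s)/2/np.pi*P)
for X0 in (.085,.145):
    m=(abs(X-X0)<.003)&(z>.035)&(z<.052)&(abs(Y)<.058)&(d>0); y2=Y[m]*1000; g2=(z[m]*1000<44.5)*1.
    for P in (10,11.5,13): print(X0,P,abs((np.exp(2j*np.pi*y2/P)*(g2-g2.mean())).mean()))
E
```

```text
-75:47.9 -74:47.2 -73:47.4 -72:47.1 -71:48.0 -70:47.6 -69:47.4 -68:47.4 -67:47.9 -66:47.3 -65:46.9 -64:45.1 -63:43.2 -62:41.1 -61:41.3 -60:41.5 -59:42.0 -58:41.0 -57:41.9 -56:42.7 -54:46.2 -53:47.9 -52:47.3 -51:47.5 -50:44.4 -49:41.4 -48:41.0 -47:41.1 -46:41.9 -44:47.8 -43:47.6 -42:47.3 -41:48.0 -40:44.8 -39:42.7 -38:42.0 -37:42.0 -36:41.5 -34:47.4 -33:47.5 -32:47.0 -31:47.4 -30:44.9 -29:42.4 -28:41.3 -27:42.2 -26:41.7 -24:45.4 -23:47.7 -22:47.7 -21:47.2 -20:44.0 -19:41.6 -18:42.0 -17:41.9 -16:41.8 -13:47.2 -12:47.3 -11:47.6 -10:44.3 -9:42.5 -8:41.5 -7:41.9 -6:42.0 -5:42.0 -4:46.9 -3:47.1 -2:47.4 -1:47.3 0:45.8 1:42.0 2:41.4 3:41.5 4:41.1 5:42.1 7:47.7 8:47.6 9:47.9 10:44.8 11:42.6 12:42.0 13:41.9 14:41.0 15:41.3 16:47.2 17:47.4 18:47.4 19:47.6 20:45.9 21:42.2 22:41.3 23:41.6 24:40.4 25:42.1 26:42.9 27:48.0 28:47.8 29:47.8 30:46.9 31:43.2 32:42.1 33:41.5 34:41.2 35:41.6 36:41.4 37:47.7 38:47.3 39:47.0 40:46.9 41:42.1 42:41.2 43:41.4 44:41.6 45:41.9 46:45.0 47:47.3 48:47.5 49:47.5 50:44.9 51:41.2 52:41.6 53:40.9 54:42.9 55:41.5 56:42.1 57:47.5 58:47.3 59:47.4 60:44.7 61:44.8 62:42.1 63:41.8 64:41.9 65:46.6 66:47.5 67:47.6 68:47.1 70:47.4 71:47.1 72:47.4 73:47.7 74:47.4 
10 0.2959625394672679 3.5792004752402917
11.5 0.05309049745552161 -1.4966386711771913
13 0.028421348886727493 4.288822702292463
0.085 10 0.05633151958081781
0.085 11.5 0.2997647485418043
0.085 13 0.03936850178599749
0.145 10 0.023797530559095028
0.145 11.5 0.039361443132319034
0.145 13 0.2916575538580442
```

The checked spindle has pitch 10 mm: its grooves fold sharply at stand y = 3.5 + 10k, and the spares come out at 11.5 and 13. The heights also agree (crest 47.5, groove bottom 41.7). I'll look at the rack from above next.

```bash
python3 - <<'E'
from h import *
move_ptp([.537,.19,.25],q(np.pi/2-.075)); print(current_clock(),current_tool_pos())
c,M,p,d=wshot("w2")
W=wcloud(c,M,d);z=W[...,2]; on=(d>0)&(W[...,0]>.38)&(W[...,0]<.7)&(W[...,1]>.1)&(W[...,1]<.32)
t=on&(z>.075)&(z<.125)
k,l,s,cc=cv2.connectedComponentsWithStats(t.astype(np.uint8))
for i in range(1,k):
    if s[i,4]>20:
        w=W[l==i]; top=w[w[:,2]>.098]
        print("tab",cc[i].round(1),s[i,4],np.median(w[:,2]).round(4),cv2.minAreaRect(top[:,:2].astype(np.float32)))
for lo,hi in ((.046,.058),(.06,.072)):
    t=on&(z>lo)&(z<hi)
    k,l,s,cc=cv2.connectedComponentsWithStats(t.astype(np.uint8))
    for i in range(1,k):
        if s[i,4]>60: print(lo,cc[i].round(1),s[i,4],cv2.minAreaRect(W[l==i][:,:2].astype(np.float32)))
hsv=cv2.cvtColor(p,cv2.COLOR_RGB2HSV)
wood=on&(abs(z-.01)<.005)&(hsv[...,1]>100)
print("base",cv2.minAreaRect(W[wood][:,:2].astype(np.float32)))
E
```

```text
3.325 [0.5376989  0.18763814 0.24963531]
tab [249.1 148.1] 366 0.1062 ((0.5366614460945129, 0.21384300291538239), (0.030798202380537987, 0.009852796792984009), 85.58099365234375)
tab [186.4 148.9] 475 0.1056 ((0.47184398770332336, 0.21893511712551117), (0.02905120514333248, 0.011091422289609909), 85.11325073242188)
tab [312.2 148.8] 466 0.1056 ((0.6014105677604675, 0.2087896168231964), (0.02993275411427021, 0.010213842615485191), 85.40594482421875)
0.046 [294.7 142. ] 423 ((0.5897931456565857, 0.20883026719093323), (0.0843394547700882, 0.008910725824534893), 86.18222045898438)
0.046 [183.3 121.4] 185 ((0.46191784739494324, 0.24477171897888184), (0.030228203162550926, 0.009081152267754078), 85.73353576660156)
0.046 [204.8 143.1] 401 ((0.48359864950180054, 0.21562224626541138), (0.08336468786001205, 0.009457873180508614), 85.96224212646484)
0.046 [238.9 142.6] 493 ((0.5246033072471619, 0.21266764402389526), (0.08373569697141647, 0.008620106615126133), 86.3353271484375)
0.046 [260.1 142.8] 475 ((0.5480037927627563, 0.21080927550792694), (0.0834747925400734, 0.008233632892370224), 85.792
[... 733 characters left out ...]
616), (0.022043615579605103, 0.005470982752740383), 85.44091796875)
0.06 [307.7 121. ] 125 ((0.6029014587402344, 0.23477035760879517), (0.022668514400720596, 0.006506898906081915), 83.80435180664062)
0.06 [191.1 122.4] 141 ((0.47382211685180664, 0.2424658238887787), (0.026868311688303947, 0.007402780465781689), 89.91939544677734)
0.06 [306.  169.5] 103 ((0.5990802645683289, 0.1814994066953659), (0.02089141309261322, 0.006321571301668882), 86.86719512939453)
0.06 [193.6 169.9] 109 ((0.47013071179389954, 0.19061079621315002), (0.021115487441420555, 0.006584255490452051), 86.7401351928711)
base ((0.5367019176483154, 0.212436243891716), (0.107848159968853, 0.1973981261253357), 85.97248840332031)
```

View pics/w2.png

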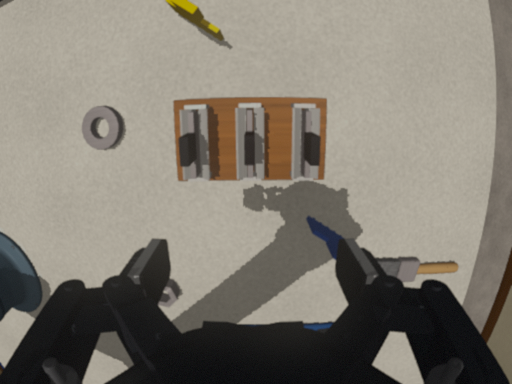

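Rack: base centre (0.5367, 0.2124), yaw about -4°. The black tabs at px (186,149), (249,148) and (312,149) each sit within 2 mm of a slot point, so they are the three leaves. The blue plate at (325,235) and the yellow one at (200,15) are loose decoys. TCP reads 2.4 mm off command in y, so I'll check whether that settles, then grasp the mid leaf.

```bash
cat >> h.py <<'E'
RC=np.array([.5367,.2124]); RY=np.radians(-4.0); SC=np.array([.4931,-.1939]); SY=np.radians(-5.0)
def fr(o,yaw,x,y): return o+x*np.array([np.cos(yaw),np.sin(yaw)])+y*np.array([-np.sin(yaw),np.cos(yaw)])
SLOT={"near":fr(RC,RY,-.065,0),"mid":RC,"far":fr(RC,RY,.065,0)}
def st(): 
    w,x,y,z=current_tool_rot(); X=R.from_quat([x,y,z,w]).as_matrix()
    return "t %.2f tcp %s yaw %.2f tilt %.2f F %s w %.4f"%(current_clock(),np.round(np.array(current_tool_pos())*1000,1),np.degrees(np.arctan2(X[1,0],X[0,0])),np.degrees(np.arccos(min(1,-X[2,2]))),np.round(current_force(),1),current_gripper_width())
E
python3 - <<'E'
from h import *
print(st()); dwell(.3); print(st())
grip(.045,60)
x,y=.5367,.2138
move_ptp([x,y,.14],q(np.pi/2+RY)); print(st()); dwell(.2); print(st())
E
```

```text
t 3.38 tcp [537.8 187.4 249.6] yaw 85.48 tilt 0.08 F [ 0.2 -0.1 -0.1] w 0.0854
t 3.67 tcp [537.2 189.2 250. ] yaw 85.63 tilt 0.01 F [-0.7  0.5 -0.1] w 0.0853
t 4.67 tcp [536.8 214.  140.2] yaw 86.03 tilt 0.02 F [0.1 0.7 0.9] w 0.0450
t 4.88 tcp [539.  214.2 142.8] yaw 85.94 tilt 0.30 F [ 0.7  0.7 -0.3] w 0.0448
```

```bash
python3 - <<'E'
from h import *
for i in range(8): dwell(.1); print(st())
E
```

```text
t 4.97 tcp [538.3 213.9 142.1] yaw 85.95 tilt 0.22 F [-0.3 -0.5 -0.7] w 0.0453
t 5.08 tcp [537.6 213.7 141.3] yaw 85.96 tilt 0.13 F [ 0.8 -0.2 -0.6] w 0.0447
t 5.17 tcp [537.1 213.7 140.6] yaw 85.98 tilt 0.06 F [-0.3  0.1  0.8] w 0.0456
t 5.28 tcp [536.8 213.7 140.2] yaw 85.99 tilt 0.02 F [ 0.2 -0.8  0.4] w 0.0449
t 5.38 tcp [536.6 213.7 140. ] yaw 86.00 tilt 0.01 F [0.6 0.8 0.4] w 0.0451
t 5.47 tcp [536.6 213.8 139.9] yaw 86.00 tilt 0.01 F [-0.5 -0.7  0.6] w 0.0449
t 5.58 tcp [536.6 213.8 139.9] yaw 86.00 tilt 0.01 F [-0.2  0.4  0.3] w 0.0450
t 5.67 tcp [536.6 213.8 139.9] yaw 86.00 tilt 0.01 F [ 0.4 -0.4  0.5] w 0.0450
```

```bash
python3 - <<'E'
from h import *
x,y=.5367,.2138
print(line_to([x,y,.0715],max_speed=.1,f_stop=15)); dwell(.2); print(st())
grip(.004,60); dwell(.2); print(st())
line_to([x,y,.19],max_speed=.15,f_stop=25); dwell(.4); print(st())
for n in ("scene","side"):
    p,d=read_camera(n); cv2.imwrite(f"pics/{n}1.png",p[:,:,::-1])
a=cv2.imread("pics/scene1.png"); cv2.imwrite("pics/s1c.png",cv2.convertScaleAbs(cv2.resize(a[110:230,260:400],None,fx=5,fy=5,interpolation=cv2.INTER_CUBIC),alpha=1.6))
E
```

```text
False
t 6.71 tcp [537.4 214.1  72.4] yaw 86.00 tilt 0.10 F [ 0.3 -0.2 -0.9] w 0.0449
t 7.32 tcp [536.8 213.8  71.9] yaw 86.00 tilt 0.02 F [-1.8 -0.3  4.5] w 0.0096
t 8.66 tcp [536.5 213.8 189.6] yaw 86.01 tilt 0.04 F [ 0.5  0.2 -1.7] w 0.0091
```

View pics/s1c.png

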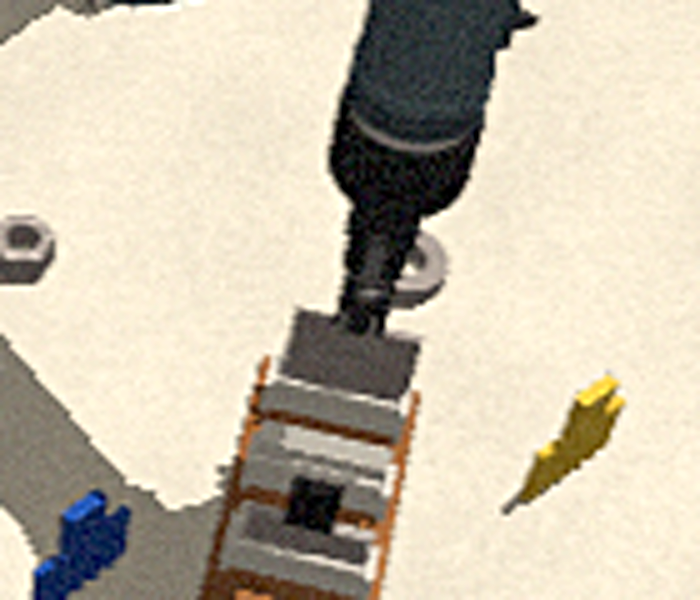

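Mid leaf is held (about 1.7 N pull, width 9 mm) with its comb free of the rack. Next I take it to the guide and feel at y = +3.5.

```bash
cat >> h.py <<'E'
def above(y=.0035,z=.175):
    p=fr(SC,SY,0,y); move_ptp([*p,z],q(np.pi/2+SY)); dwell(.45); print("above",st())
def sxy():
    d=np.array(current_tool_pos())[:2]-SC; return np.round([1000*(d@[np.cos(SY),np.sin(SY)]),1000*(d@[-np.sin(SY),np.cos(SY)])],1)
def descend(y,z=.118):
    r=line_to([*fr(SC,SY,0,y),z],max_speed=.08,f_stop=10); dwell(.3); print("in guide",r,st(),sxy()); return r
def probe(y,zend=.1025,f=7):
    r=line_to([*fr(SC,SY,0,y),zend],max_speed=.02,f_stop=f); print("probe y=%.1f"%(1e3*y),r,st(),sxy()); return r
E
python3 - <<'E'
from h import *
above()
if not descend(.0035):
    probe(.0035); dwell(.2); print(st(),sxy())
E
```

```text
above t 10.72 tcp [ 493.5 -190.1  175. ] yaw 85.03 tilt 0.00 F [ 0.2 -0.4 -2.3] w 0.0093
in guide False t 11.88 tcp [ 493.7 -190.6  118.5] yaw 85.00 tilt 0.06 F [ 0.7 -0.5 -2.3] w 0.0092 [0.3 3.4]
probe y=3.5 True t 12.39 tcp [ 493.6 -190.5  109.7] yaw 85.00 tilt 0.01 F [0.2 0.5 3.6] w 0.0092 [0.2 3.5]
t 12.59 tcp [ 493.6 -190.5  109.6] yaw 85.00 tilt 0.02 F [0.5 0.  6.1] w 0.0093 [0.2 3.5]
```

It rides at crest level (TCP 109.6, so tips are about 48 mm). I'll feel along one full pitch.

```bash
cat >> h.py <<'E'
def feel(ys):
    for y in ys:
        line_to([*fr(SC,SY,0,y),.1118],max_speed=.03); 
        r=probe(y,.1035,6)
        if current_tool_pos()[2]<.1065: return y
    return None
E
python3 - <<'E'
from h import *
print(feel([.005,.0065,.008,.002,.0005,-.001,-.0025]))
E
```

```text
probe y=5.0 True t 13.12 tcp [ 493.1 -188.8  109.6] yaw 84.99 tilt 0.22 F [-0.4  0.3  3.6] w 0.0091 [-0.4  5.1]
probe y=6.5 True t 13.66 tcp [ 493.4 -187.4  109.6] yaw 84.98 tilt 0.41 F [-0.7  0.7  4.7] w 0.0092 [-0.3  6.5]
probe y=8.0 True t 14.20 tcp [ 493.6 -185.9  109.5] yaw 84.98 tilt 0.57 F [-0.8 -0.6  3.5] w 0.0093 [-0.2  8. ]
probe y=2.0 True t 14.85 tcp [ 493.1 -191.9  109.7] yaw 84.98 tilt 0.74 F [0.  0.4 4.9] w 0.0093 [-0.1  2. ]
probe y=0.5 True t 15.39 tcp [ 492.9 -193.3  109.6] yaw 84.95 tilt 0.94 F [-0.4 -0.9  3.8] w 0.0094 [-0.3  0.5]
probe y=-1.0 True t 15.93 tcp [ 492.8 -194.9  109.6] yaw 84.94 tilt 1.11 F [-0.  -1.   3.9] w 0.0092 [-0.3 -1. ]
probe y=-2.5 True t 16.48 tcp [ 492.6 -196.3  109.5] yaw 84.93 tilt 1.28 F [0.3 0.3 4.1] w 0.0094 [-0.3 -2.5]
None
```

It rides at every place over more than a pitch, but the tilt crept up to 1.3° because lines keep the drifted orientation. I'll pass the orientation from now on. Lift out, take one look at this comb against the bare table as a cross-check, then return it to the mid slot.

```bash
cat >> h.py <<'E'
QS=q(np.pi/2+SY); QR=q(np.pi/2+RY)
_lt=line_to
def line(p,qq,**k): return _lt([float(v) for v in p],frame=qq,**k)
def descend(y,z=.118):
    r=line([*fr(SC,SY,0,y),z],QS,max_speed=.08,f_stop=10); dwell(.3); print("in guide",r,st(),sxy()); return r
def probe(y,zend=.1025,f=7):
    r=line([*fr(SC,SY,0,y),zend],QS,max_speed=.02,f_stop=f); print("probe y=%.1f"%(1e3*y),r,st(),sxy()); return r
def feel(ys):
    for y in ys:
        line([*fr(SC,SY,0,y),.1118],QS,max_speed=.03)
        r=probe(y,.1035,6)
        if current_tool_pos()[2]<.1065: return y
    return None
def look(n):
    move_ptp([.6,.02,.30],q(np.pi/2-.09)); dwell(.3)
    p,d=read_camera("scene"); cv2.imwrite(f"pics/{n}.png",p[:,:,::-1]); np.savez(n+".npz",p=p,d=d)
    f=calibration("scene"); M=np.linalg.inv(np.array(f["world_from_camera"])); P=M@np.array([.6,.02,.25,1]); F=192/np.tan(np.radians(f["vertical_fov"]/2))
    u,v=int(f["cx"]+F*P[0]/-P[2]),int(f["cy"]-F*P[1]/-P[2]); print(u,v)
    c=p[v-35:v+35,u-35:u+35,::-1]; cv2.imwrite(f"pics/{n}c.png",cv2.convertScaleAbs(cv2.resize(c,None,fx=8,fy=8,interpolation=cv2.INTER_CUBIC),alpha=1.6))
E
python3 - <<'E'
from h import *
y=-.0025
line([*fr(SC,SY,0,y),.19],QS,max_speed=.12,f_stop=25); print(st())
look("l1")
E
```

```text
t 17.31 tcp [ 491.8 -196.3  189.1] yaw 84.99 tilt 0.12 F [ 0.5 -0.8 -3.1] w 0.0092
261 165
```

View pics/l1c.png

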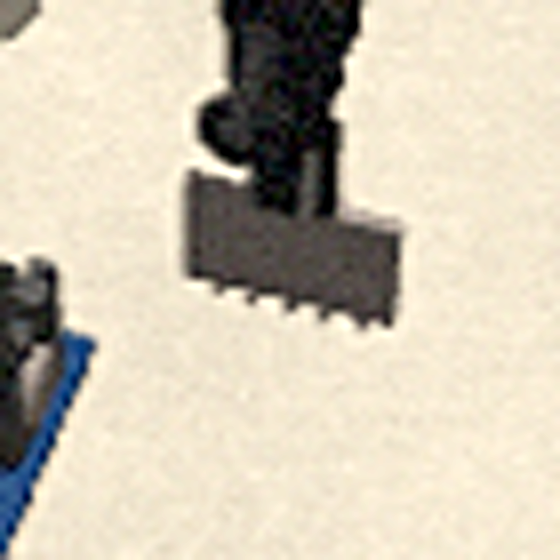

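The held leaf's comb (crop x 215–388) shows teeth about 35 px apart where 76 mm spans 215 px. That is about 12.3 mm, clearly not 10, so it agrees with the feel. Returning it to the mid slot and fetching the near leaf.

```bash
cat >> h.py <<'E'
def stow(slot,y=0.0):
    p=SLOT[slot]+y*np.array([-np.sin(RY),np.cos(RY)])
    move_ptp([*p,.145],QR); dwell(.4); print("over slot",st())
    r=line([*p,.085],QR,max_speed=.1,f_stop=10); dwell(.15); print(r,st())
    r=line([*p,.0705],QR,max_speed=.03,f_stop=5); dwell(.1); print("down",r,st())
    if current_tool_pos()[2]>.078: print("NOT SEATED"); return False
    grip(.045); line([*p,.15],QR,max_speed=.2); print("released",st()); return True
def take(slot,xy):
    move_ptp([*xy,.15],QR); dwell(.4)
    r=line([*xy,.0715],QR,max_speed=.1,f_stop=10); dwell(.25); print("at tab",r,st())
    grip(.004,60); dwell(.1); print(st())
    line([*xy,.19],QR,max_speed=.15,f_stop=25); dwell(.1); print("lifted",st())
E
python3 - <<'E'
from h import *
stow("mid")
E
```

```text
over slot t 20.09 tcp [537.3 211.8 145.4] yaw 85.92 tilt 0.04 F [-0.2 -1.6 -2.4] w 0.0092
False t 20.99 tcp [537.2 212.9  85.8] yaw 86.01 tilt 0.09 F [ 0.6  0.3 -1.3] w 0.0088
down True t 21.55 tcp [536.7 212.2  71.8] yaw 85.99 tilt 0.02 F [-0.2 -0.5  6.1] w 0.0093
released t 22.53 tcp [536.4 212.  149.7] yaw 85.99 tilt 0.04 F [ 0.6 -1.  -0.4] w 0.0450
```

```bash
python3 - <<'E'
from h import *
take("near",(.4718,.2188))
above()
if not descend(.0035): 
    r=probe(.0035); dwell(.1); print(st(),sxy())
    if r and current_tool_pos()[2]>.1065: print(feel([.005,.0065,.002,.0005,.008,-.001]))
E
```

```text
at tab False t 24.48 tcp [472.3 219.   72.2] yaw 85.99 tilt 0.08 F [-0.1 -0.6  1.1] w 0.0449
t 24.99 tcp [471.9 218.9  71.8] yaw 85.99 tilt 0.01 F [-1.1 -0.3  2.8] w 0.0092
lifted t 26.03 tcp [470.8 218.1 188.5] yaw 86.00 tilt 0.17 F [-1.1 -0.3 -2.8] w 0.0096
above t 28.00 tcp [ 493.5 -190.1  175. ] yaw 85.03 tilt 0.00 F [ 0.5 -0.2 -1.8] w 0.0092
in guide False t 29.17 tcp [ 493.7 -190.6  118.5] yaw 84.99 tilt 0.06 F [ 0.5 -0.2 -1.4] w 0.0092 [0.4 3.3]
probe y=3.5 True t 29.86 tcp [ 493.2 -190.2  103.7] yaw 85.00 tilt 0.06 F [0.3 0.4 4.4] w 0.0093 [-0.2  3.7]
t 29.96 tcp [ 493.2 -190.2  103.7] yaw 85.00 tilt 0.06 F [-0.2  0.7  6.3] w 0.0093 [-0.2  3.7]
```

It stops at TCP 103.7, i.e. 6 mm deeper (tips 42 mm): fully home. I'll let go, retreat and check.

```bash
python3 - <<'E'
from h import *
grip(.04); dwell(.1); print(st())
p=np.array(current_tool_pos()); line([p[0],p[1],.24],QS,max_speed=.15); dwell(.5); print(st())
c,M,pic,d=wshot("w3"); W=wcloud(c,M,d); z=W[...,2]
L=W[...,:2]-SC; ex=np.array([np.cos(SY),np.sin(SY)]); ey=np.array([-np.sin(SY),np.cos(SY)]); X=L@ex; Y=L@ey
for lo,hi in((.130,.150),(.092,.105)):
    m=(d>0)&(abs(X)<.02)&(abs(Y)<.06)&(z>lo)&(z<hi); a=np.stack([X[m],Y[m]],-1)*1000
    print(lo,m.sum(),"z med",np.median(z[m]),cv2.minAreaRect(a.astype(np.float32)))
pc,dc=read_camera("scene"); cv2.imwrite("pics/scene3.png",pc[:,:,::-1])
cv2.imwrite("pics/s3c.png",cv2.convertScaleAbs(cv2.resize(pc[130:250,150:390,::-1],None,fx=3.3,fy=3.3,interpolation=cv2.INTER_CUBIC),alpha=1.6))
E
```

```text
t 30.46 tcp [ 491.5 -189.8  102.1] yaw 84.99 tilt 0.24 F [ 0.4 -0.   1. ] w 0.0399
t 32.02 tcp [ 491.4 -189.8  239.9] yaw 85.01 tilt 0.02 F [-0.6  0.3 -0.6] w 0.0400
0.13 418 z med 0.13824754425712177 ((0.025548458099365234, 3.1716012954711914), (9.612154960632324, 29.945201873779297), 0.0691622793674469)
0.092 213 z med 0.09841152311555124 ((5.412229061126709, -0.049831390380859375), (17.696027755737305, 83.39838409423828), 1.9854507446289062)
```

View pics/w3.png

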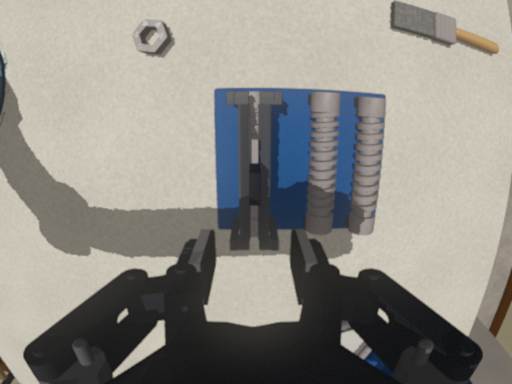

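View pics/s3c.png

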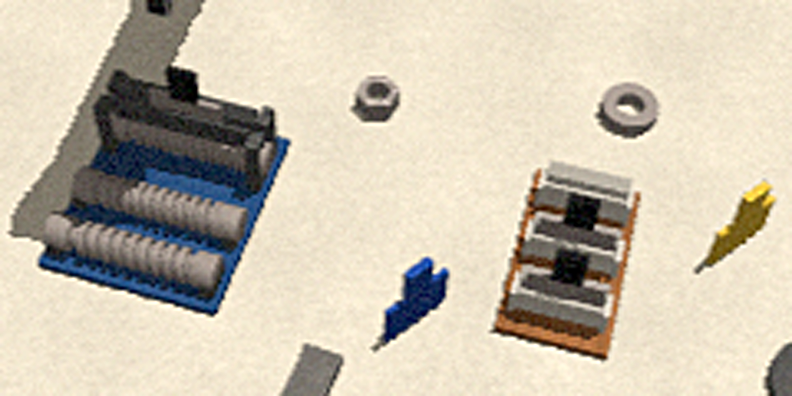

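The wrist view shows the leaf in the gap at (255,185): tab top 138.2 mm (origin 41.8), x = 0.0, y = +3.2 mm. The scene crop shows the other two leaves upright in the mid and far slots. I'll check the rack tabs with the scene depth, then hand in.

```bash
python3 - <<'E'
from h import *
p,d=read_camera("scene"); W=cloud(calibration("scene"),d); z=W[...,2]
m=(d>0)&(W[...,0]>.4)&(W[...,0]<.68)&(W[...,1]>.14)&(W[...,1]<.29)&(z>.07)&(z<.13)
k,l,s,c=cv2.connectedComponentsWithStats(m.astype(np.uint8))
for i in range(1,k):
    if s[i,4]>8: print(c[i].round(0),np.round(cv2.minAreaRect(W[l==i][:,:2].astype(np.float32))[0],4),np.percentile(W[l==i][:,2],95).round(4))
print(st()); finish_job()
E
```

```text
[326. 193.] [0.5382 0.2126] 0.1078
[322. 210.] [0.6032 0.2093] 0.1082
t 32.17 tcp [ 491.5 -189.8  240. ] yaw 85.00 tilt 0.00 F [-0.   0.4  0.4] w 0.0399
the job is handed in; nothing more can be done
```

The leaf from the near slot fits the spindle under the guide. It is standing let go in the guide, fully home, and I handed the job in at 32 s.

- **Thread:** wrist-camera depth gave a pitch of 10 mm for the spindle being checked, and 11.5 and 13 mm for the two spares.
- **Mid leaf:** it rode on the crests (tips about 48 mm) at all eight places I felt, over more than a full pitch. A camera look at its comb gave a tooth spacing of about 12 mm. I put it back in the mid slot.
- **Near leaf:** it dropped 6 mm deeper than the mid leaf, to the groove bottoms, at the first place I felt. I released it there.
- **Far leaf:** I never moved or tested it, because the fit had already been found.

**Last checks**
- **Leaf in the guide:** origin about 41.8 mm over the table, 0.0 mm off the mid-plane and 3.2 mm from the middle along the thread. It looked upright.
- **Rack leaves:** both looked upright. Their tab tops are at about 108 mm against the 106.5 mm expected, and within about 2 mm of the slot positions.
- **Forces:** I read at most about 6 N after any contact with the thread.
- **Bystanders:** the arm touched none of the loose things on the bench.

**One flaw:** while I felt with the mid leaf, the tool tilt crept up to 1.3°. The places nearest the expected groove were felt with under 1° of tilt, and the comb look agreed with the result. I held the orientation fixed after that.

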